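# Couple the filter block to the suction port

### The arm

A 7-joint arm with a two-finger parallel gripper is mounted at the origin on a cart in front of the work surface, level with it; the furniture and walls round the work are solid. World frame = base frame: x ahead of the robot, y to its left, z up, the work surface at z = 0. Lengths are in m, angles in rad, forces in N, time in s.
With the tool pointing down it reaches from about 0.425 to 0.925 m from the base axis. Payload 6.8 kg.
Tool frame: the origin (TCP) lies at the very end of the fingers, on their centre line; the grasp point (between the pads) lies 19 mm behind it; z points along the fingers, y is the direction in which the jaws open and shut (so a half turn about z gives the same grasp; the last joint's range is limited). The gripper opens to 85 mm and grips with 20 to 120 N. Pads are 22 mm wide; open, the fingers measure 114 mm over their backs; the gripper's body (76 mm by 85 mm) begins 54 mm behind the grasp point. The pads swing forward as they close: fully open they stand 13 mm farther back than shut.
Start: joints at [1.072, 0.477, 0.022, 1.555, -0.011, 1.109, -0.083], TCP at [0.257, -0.624, 0.231] pointing down, gripper open.
Joint ranges: [-2.96, 2.96], [-0.34, 2.1], [-1.41, 1.46], [0.24, 2.44], [-1.37, 4.51], [0.17, 1.92], [-2.96, 2.96]. Speed limits (rad/s): [2.39, 2.39, 3.14, 3.14, 3.14, 3.14, 3.14].

### API

Orientations are given as a unit quaternion [w, x, y, z].
In Python, from station import bot gives the robot as it stands.
- The arm moves only by the tool move_arm, never from a script. Its argument "commands" is text: rows parted by semicolons, each of 7 numbers parted by spaces: the opening, from 0 (shut) to 1 (fully open), then the shift along the tool's x, y, z in cm, then the turn, a rotation vector about the tool's x, y, z in degrees. In form: gripper tx ty tz rx ry rz; .... A call has 1 to 12 rows; each row shifts and turns the commanded pose from where the row before left it, along the tool's axes as they then stand; what a row does not reach is not made up. A row lasts 1/12 s, in which the tool goes at most 41.7 mm and 7.16 degrees, less where a joint would pass 70% of its speed; a pose out of reach is approached as far as the arm can. A call with a gripper value outside its range is refused whole. The fingers move at their own pace and stop on an object; "force" is the grip in N (left out, the last holds). Time passes only in rows, so rows that do not move let the fingers close. It gives the time, the measured TCP pose, the force and the opening at its end, in the units of the state.
- bot.get_obs(): the state, without advancing time (a new reading comes with each control period).
- bot.read_camera(name): name is "side" or "top"; returns a dict with "img" (480x640x3 uint8, red, green, blue), "K" (3x3 intrinsics, pixels), "rvec" (rotation vector, rad) and "tvec" (3), from world to camera coordinates, as OpenCV has them. Camera axes: x right, y down, z forward; pixel columns grow to the right and rows downward; lengths in m; the calibration is good to about 2 mm. A picture is of the moment at which its call begins. There is no depth.
- bot.hand_in(): hands the job in, once; it reports no verdict.
The state is a dict: "t": time; "q": joint angles; "joint_vel": joint speeds; "joint_torque": joint torques, N m; "eef_pos": TCP position; "tool_rot": TCP orientation; "contact_force": force on the tool from outside, world axes, zero at the start; "torque": the same for the moment, N m; "gripper_width": opening from 0.0 (shut) to 1.0 (fully open).
Only numpy, scipy, OpenCV 4.12 (cv2) and the standard library are available. Lean on these libraries where they do the work, as an engineer would, in place of code of your own. Each camera call takes 0.05 s, during which the arm holds its last target. There are 200 camera calls.

### The job

Lay the upright filter block down on its side on the low cork-topped board and let go of it (for instance stand it square against the board's near edge and push it over), then take it again by its sides and seat it in the cradle with its flange flat against the flange of the fixed port. Swing the hinged clamp ring fully shut over the two flanges, then swing the bolt fully upright into the ring's fork and let go. Do not disturb the red jug or the screwdriver.

Things in the scene. Friction and masses are not known exactly. Their poses are not given: they have to be found in the camera images.
- block_center (a point): Centre of the square body of the loose filter block: aluminium, 56 x 56 x 84 mm, with a steel flanged stub on one end, 110 mm overall, 0.3 to 0.54 kg. Own +z points out of the flange; x and y are square to the sides. It starts upright on the table, flange on top, on the robot's side of the cork board, this point 42 mm above the table.
- flange_face (a point): Centre of the outer face of the block's round flange (48 mm in diameter, 7 mm thick, on a neck 26 mm in diameter, 19 mm long), 68 mm from block_center along the block's +z.
- filter_block: The loose filter block itself; origin at the centre of the end opposite to the flange.
- board_edge (a point): Middle of the top of the near edge of the fixed tipping board (cork on plywood, 10 mm thick, 130 mm deep, 150 mm wide); +x points from this edge across the board, away from the robot; y along the edge. A block standing on the table against the edge, pushed near the top of its body towards +x, passes balance at about 35 degrees and falls on the board, flange towards +x.
- tipping_board: The fixed tipping board; origin on the table below board_edge, same axes.
- port_face (a point): Centre of the face of the fixed port's flange (48 mm in diameter) on the grey fixture, 46 mm above the table. Axes: +x along the pipe away from the cradle, +y to the latch side, z up. The seated block lies on its side, its +z along this +x, flange faces touching, flange_face at this point. Base plate 136 mm wide, 12 mm thick, x = -135 to 100 mm.
- cradle (a point): Middle of the cradle's pads, 75 mm from port_face towards -x, 18 mm above the table (same axes). The pads are 70 mm long; side rails 59.6 mm apart with flared lips reach 30 mm above the table and 38 mm to either side. The open ring stands in the port's plane, so let the block down some 12 mm short of the port, then slide it along +x until the flanges touch.
- clamp_ring (a joint): Angle of the hinged upper half of the aluminium clamp ring: 0 shut over the flanges (hard stop), 1.6 rad fully open; starts at 1.2 to 1.5. Hinge pin along the fixture's x at y = -36 mm, z = 0 from port_face; opening lifts the free end up and back towards -y. Friction 0.09 N m: it stays where it is left.
- ring_lug (a point): Middle of the outer face of the lug at the ring's free end, 78 mm from the hinge pin and 12 mm out from the plane through the pin (top face when shut). Lug 26 mm wide, 10 mm thick, 64 to 96 mm from the pin; the outer 19 mm is a fork with a 12 mm slot. Ring 28 mm wide, outer radius 31 mm. It can be shut by pushing this face over and down.
- swing_bolt (a joint): Angle of the swing bolt: 0 upright in the fork (hard stop, latched), 1.35 rad laid out towards the fixture's +y; starts at 0.9 to 1.25. Pin along x at y = 48 mm, z = -14 mm from port_face. Friction 0.05 N m: it stays where it is left. Its washer clears the fork by 2 mm, only when the ring is fully shut.
- bolt_knob (a point): Centre of the black knob on the swing bolt, 48 mm from its pin; the knob is 18 mm in diameter and reaches from 32 to 64 mm from the pin, above a washer 20 mm in diameter. It can be pushed upright from outside.
- jug_red: Red pottery jug, 116 mm in diameter, 122 mm high, to the right of the fixture; origin under its centre. Bystander.
- screwdriver: Screwdriver with a blue handle, 204 mm long, lying on the robot's side of the fixture; origin under its centre. Bystander.

How it is judged:
On the way, in this order (a step that is already met when the one before it is completed fails the run):
1. the block lies on its side on the cork board, let go (angle between filter_block's own z axis and vertical above 1.45 rad and contact force between filter_block and tipping_board above 1 N and contact force between filter_block and the fingers below 0.3 N and linear speed of filter_block below 0.03 m/s), for 0.2 s.
2. the block lies in the cradle with its flange against the port's flange, the ring still open (distance between flange_face and port_face below 0.006 m and angle between the z axis of filter_block and the x axis of port_face, either way round below 0.07 rad and value of joint clamp_ring above 0.6 rad), for 0.2 s.
3. the ring is shut over both flanges, the bolt still out (value of joint clamp_ring below 0.05 rad and value of joint swing_bolt above 0.4 rad and distance between flange_face and port_face below 0.006 m), for 0.1 s.
At the end, for the whole second after the job is handed in: The block lies at rest in the cradle with its flange centre within 6 mm of the port's flange centre and its axis within 4 degrees of the pipe's; the ring is shut (within 0.05 rad) and the swing bolt is upright in the fork (within 0.12 rad) (distance between flange_face and port_face below 0.006 m and angle between the z axis of filter_block and the x axis of port_face, either way round below 0.07 rad and value of joint clamp_ring below 0.05 rad and value of joint swing_bolt below 0.12 rad and linear speed of filter_block below 0.02 m/s); the robot touches nothing.
It fails at once if the red jug is moved more than 30 mm or tilted (distance of jug_red from where it was at the start of the episode above 0.03 m or angle between jug_red's own z axis and vertical above 0.4 rad).
It fails at once if the screwdriver is moved more than 30 mm (distance of screwdriver from where it was at the start of the episode above 0.03 m).
It also fails if it takes over 70 s, if anything falls off the work surface, if the arm or the gripper's body presses on something with over 40 N, if the wrist force passes 120 N, or if a joint passes its speed limit or range.

## Working session

There is one attempt and no reset: what is moved stays moved. The work goes in short steps, Python scripts to look and compute and a tool call to move; the robot and the scene stay as the last step left them, time stands still between calls to the robot, and variables do not carry over. Pictures are saved under pics/ and viewed, about 8 in all and at most 12, crops included, and the job is handed in when it is done.

Besides the shell and the picture viewer there is one more tool, called after ">>>" as name(argument=value, ...) on one line, values as JSON. move_arm: Moves the arm, as the interface text tells. Its arguments: {"type":"object","properties":{"commands":{"type":"string"},"force":{"type":"number"}},"required":["commands"]}

```bash
mkdir -p pics; ls
python3 - <<'E'
from station import bot
import cv2,json
o=bot.get_obs(); print(o)
for n in("top","side"):
    c=bot.read_camera(n); cv2.imwrite(f"pics/{n}0.png",c["img"][:,:,::-1]); print(n,c["K"],c["rvec"],c["tvec"])
E
```

```text
pics
{'t': 0.0, 'q': array([ 1.07189776,  0.47778673,  0.02233855,  1.55645247, -0.0115175 ,
        1.10928857, -0.08312002]), 'joint_vel': array([ 1.13701160e-03, -9.18021567e-04, -6.89547938e-04,  2.89538095e-04,
        5.52602179e-04, -7.45219073e-05,  3.03061149e-03]), 'joint_torque': array([-5.77545215e-04, -5.96465850e+01,  1.60749145e+00, -2.81207246e+01,
        1.24411707e-02,  9.41237173e-03, -1.82558540e-05]), 'eef_pos': array([ 0.25689294, -0.62356682,  0.23033422]), 'tool_rot': array([-8.73071152e-04,  9.80970326e-01,  1.94155616e-01, -2.32851030e-04]), 'contact_force': array([-0.26749772, -0.16972457,  0.23961066]), 'torque': array([-0.01281722, -0.00236286,  0.04772849]), 'gripper_width': 0.9998836557232473}
top [[550.88794202   0.         317.76401754]
 [  0.         550.88794202 243.36199653]
 [  0.           0.           1.        ]] [ 2.07477888 -2.16118166  0.21994653] [-0.17498138  0.51952941  1.32264173]
side [[473.74236965   0.         316.91595617]
 [  0.         473.74236965 236.74779567]
 [  0.           0.           1.        ]] [ 0.51084529 -2.42749882  1.52150414] [0.36440021 0.21949463 0.79289093]
```

View pics/top0.png

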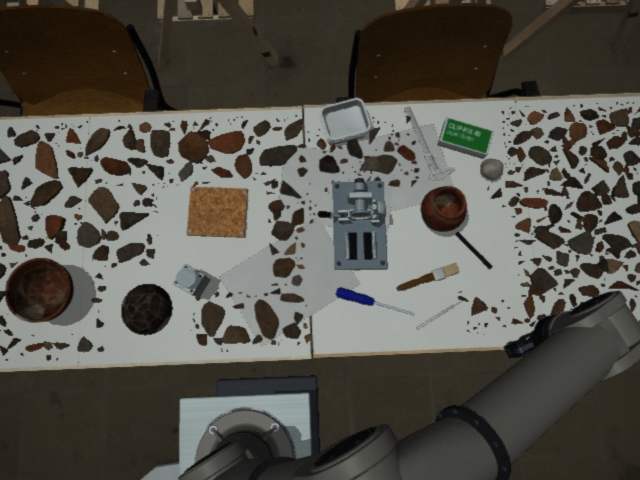

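View pics/side0.png

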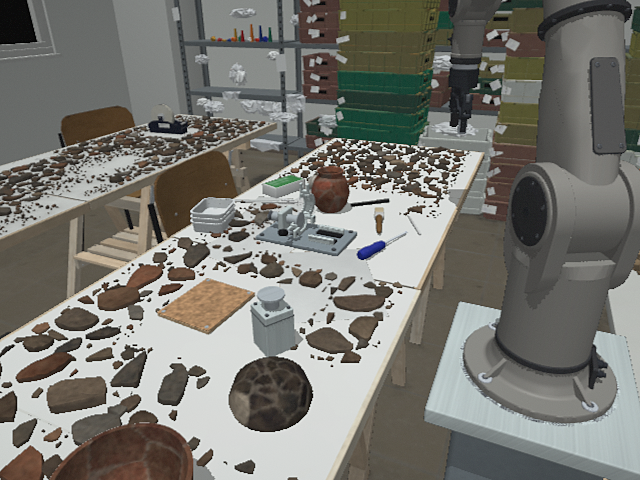

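The top view shows the block at (193,280), the board at (217,212) and the fixture at (360,225). The jug is at (443,208) and the screwdriver at (370,300). Next I'll enlarge these areas.

Run:
```python
import cv2,numpy as np
t=cv2.imread("pics/top0.png");s=cv2.imread("pics/side0.png")
def crop(im,x,y,w,h,W,H):
    c=cv2.resize(im[y:y+h,x:x+w],(W,H),interpolation=cv2.INTER_CUBIC)
    f=W/w
    for k in range(0,w,10): cv2.line(c,(int(k*f),0),(int(k*f),8 if (x+k)%50 else 18),(0,0,255),1)
    for k in range(0,h,10): cv2.line(c,(0,int(k*f)),(8 if (y+k)%50 else 18,int(k*f)),(0,0,255),1)
    return c
a=crop(t,170,180,80,120,400,600); b=crop(t,310,170,80,120,400,600)
cv2.imwrite("pics/a.png",np.hstack([a,b]))
a=crop(s,150,270,160,100,800,500)[:300]; 
a=crop(s,150,270,160,120,800,600);cv2.imwrite("pics/b.png",a)
a=crop(s,250,170,120,90,800,600);cv2.imwrite("pics/c.png",a)
```

```text
(no output)
```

View pics/a.png

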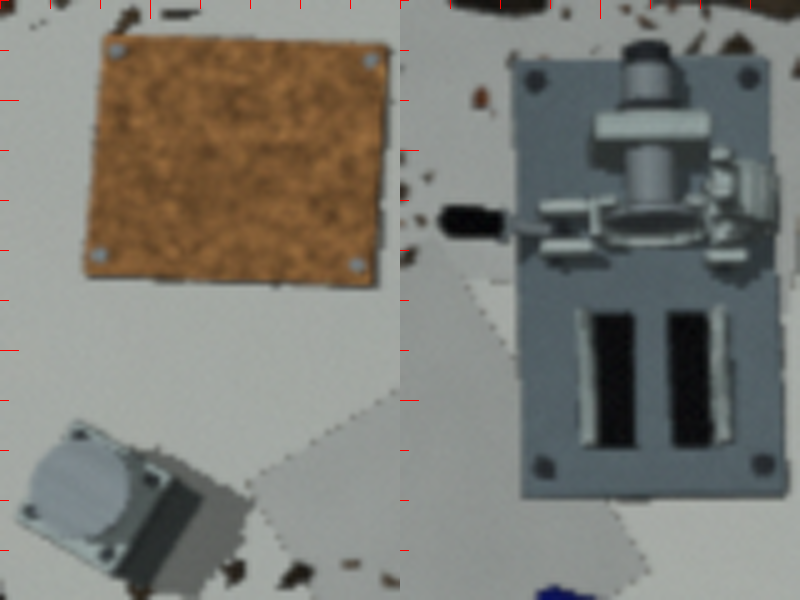

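View pics/b.png

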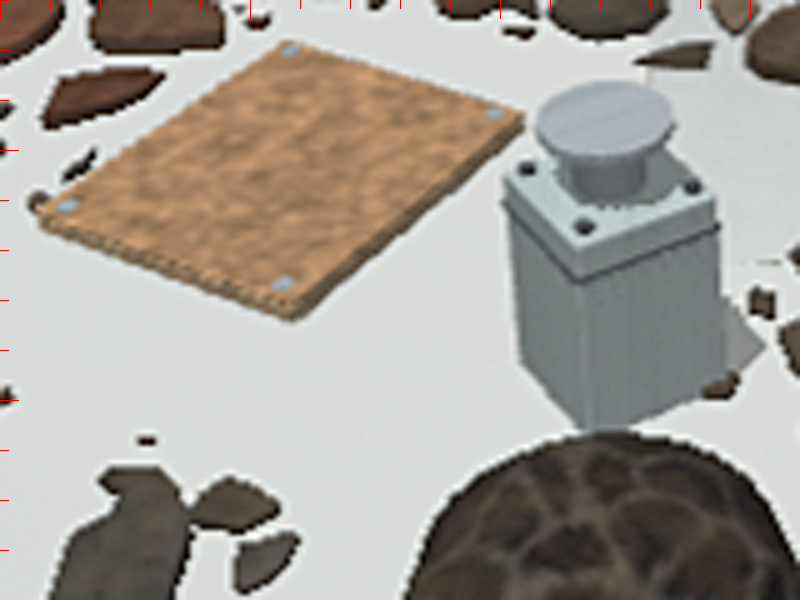

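View pics/c.png

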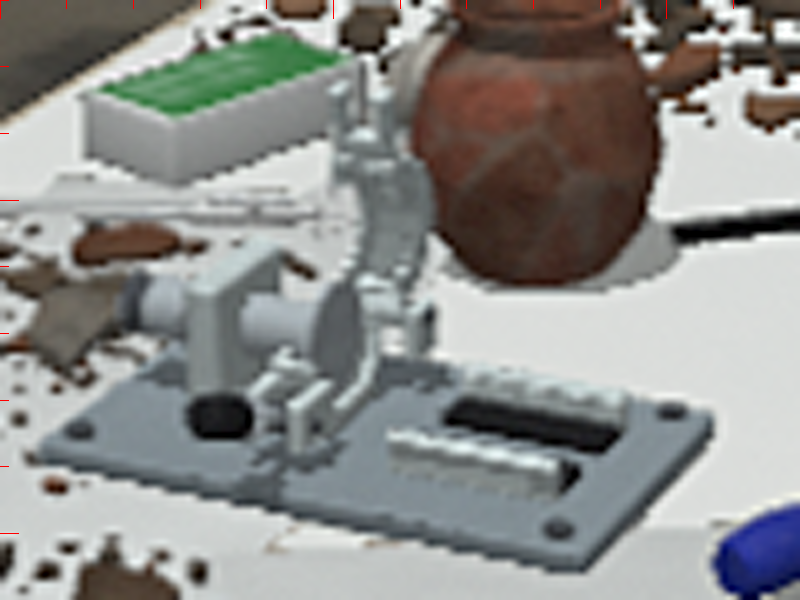

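Crops, read off in crop pixels:
- **Board:** the top corners are clear in both views.
- **Block:** yawed about 30°. Its top corners are at (80,421), (175,477), (115,575) and (17,520) in the top crop.
- **Fixture:** plate corners are visible. The ring stands open and the knob lies out at (472,221).

Now I'll fit the poses.

```bash
cat > h.py <<'E'
import numpy as np,cv2
from scipy.optimize import least_squares
from scipy.spatial.transform import Rotation as R
CAM={"top":(np.array([[550.88794202,0,317.76401754],[0,550.88794202,243.36199653],[0,0,1]]),np.array([2.07477888,-2.16118166,0.21994653]),np.array([-0.17498138,0.51952941,1.32264173])),
"side":(np.array([[473.74236965,0,316.91595617],[0,473.74236965,236.74779567],[0,0,1]]),np.array([0.51084529,-2.42749882,1.52150414]),np.array([0.36440021,0.21949463,0.79289093]))}
def proj(n,P):
    K,r,t=CAM[n]; return cv2.projectPoints(np.atleast_2d(np.array(P,float)),r,t,K,None)[0][:,0]
def src(p,o,f): return (np.array(p,float)+.5)/f-.5+o
def fit(f,x0,data):  # data: list (cam, params->3d uses f(x,loc), loc, pix)
    fun=lambda x: np.concatenate([proj(c,f(x,l))[0]-p for c,l,p in data])
    s=least_squares(fun,x0,loss="soft_l1"); return s.x,s.fun.reshape(-1,2)
def planar(x,l):
    c,s=np.cos(x[2]),np.sin(x[2]); return [x[0]+c*l[0]-s*l[1],x[1]+s*l[0]+c*l[1],l[2]]
def tri(pix):
    return fit(lambda x,l:x,[0.55,0,0.05],[(c,None,np.array(p)) for c,p in pix])
def state():
    from station import bot
    o=bot.get_obs(); q=o["tool_rot"]; M=R.from_quat(np.r_[q[1:],q[0]]).as_matrix()
    return o,M
def show():
    o,M=state(); print("t",round(o["t"],2),"p",o["eef_pos"].round(4),"\n",M.round(3),"F",o["contact_force"].round(1),"w",round(o["gripper_width"],3)); return o,M
E
cat > fit0.py <<'E'
from h import *
np.set_printoptions(precision=4,suppress=True)
T=lambda x,y:src((x,y),(170,180),5); S=lambda x,y:src((x,y),(150,270),5)
F=lambda x,y:src((x-400,y),(310,170),5); G=lambda x,y:src((x,y),(250,170),20/3)
z=.01
d=[("top",(.13,.075,z),T(105,37)),("top",(.13,-.075,z),T(388,45)),("top",(0,-.075,z),T(377,284)),("top",(0,.075,z),T(86,272)),
("side",(.13,-.075,z),S(287,40)),("side",(0,-.075,z),S(524,118)),("side",(.13,.075,z),S(38,215)),("side",(0,.075,z),S(292,306))]
b,r=fit(planar,[.5,.15,0],d);print("board",b,"\n",r)
h=.028;z=.084
d=[("top",(h,h,z),T(80,421)),("top",(h,-h,z),T(175,477)),("top",(-h,-h,z),T(115,575)),("top",(-h,h,z),T(17,520)),("top",(0,0,.11),T(79,487)),
("side",(h,h,z),S(503,180)),("side",(-h,h,z),S(580,255)),("side",(-h,-h,z),S(718,195)),("side",(0,0,.11),S(606,118)),("side",(h,h,0),S(525,362)),("side",(-h,h,0),S(595,432)),("side",(-h,-h,0),S(727,372))]
k,r=fit(planar,[.35,.2,-.5],d);print("block",k,"\n",r)
z=.012
d=[("top",(.1,.068,z),F(513,60)),("top",(.1,-.068,z),F(770,58)),("top",(-.135,-.068,z),F(788,491)),("top",(-.135,.068,z),F(522,494)),
("side",(-.135,-.068,z),G(712,412)),("side",(-.135,.068,z),G(582,558)),("side",(.1,.068,z),G(40,450))]
f,r=fit(planar,[.5,-.2,0],d);print("fix",f,"\n",r)
# bolt, ring angles
fb=lambda x,l: planar(f,(0,.048+.048*np.sin(x[0]),.046-.014+.048*np.cos(x[0])))
print("bolt",fit(fb,[1.],[("top",0,F(472,221)),("side",0,G(220,415))]))
fr=lambda x,l: planar(f,(0,-.036+l[0]*np.cos(x[0])-l[1]*np.sin(x[0]),.046+l[0]*np.sin(x[0])+l[1]*np.cos(x[0])))
print("ring",fit(fr,[1.3],[("side",(.096,.012),G(362,85))]))
E
python3 fit0.py
```

```text
board [ 0.5511  0.0674 -0.0739] 
 [[-0.4856 -0.3538]
 [-0.0962 -0.1208]
 [-0.841   0.4102]
 [-0.6684  0.9201]
 [-0.167  -0.582 ]
 [ 0.543  -1.6923]
 [-0.4195 -1.1358]
 [ 0.1827 -0.6914]]
block [ 0.4306  0.1186 -0.5456] 
 [[-0.9095 -0.35  ]
 [-0.0952 -0.4513]
 [-0.2614  0.2634]
 [-0.5743  0.0005]
 [ 0.5799  0.5668]
 [-0.2748 -2.5088]
 [-0.0297 -2.0849]
 [ 1.0255 -1.2362]
 [ 0.3118 -0.7626]
 [-1.3706 -0.1526]
 [-0.2523  2.5537]
 [ 0.6803  2.5399]]
fix [ 0.5843 -0.3059 -0.0259] 
 [[-0.2683 -0.5675]
 [-0.038  -0.882 ]
 [-0.0485  0.7631]
 [-0.2027  0.9437]
 [ 0.9582 -0.29  ]
 [ 0.0722 -0.5517]
 [-1.0343 -1.6333]]
bolt (array([1.1375]), array([[-0.1672,  0.3404],
       [ 0.264 , -0.1019]]))
ring (array([1.3495]), array([[0.0106, 0.0121]]))
```

```bash
cat >> h.py <<'E'
def plan(wps,g=1,step=.03,rstep=5.):
    """wps: list of (x,y,z,yaw_deg of tool x), tool down. prints rows in tool axes (cm, deg)"""
    o,M=show(); p=o["eef_pos"]; y=np.degrees(np.arctan2(M[1,0],M[0,0])); rows=[]
    # level the tool first row
    for w in wps:
        d=np.array(w[:3])-p; dy=w[3]-y; n=int(max(1,np.ceil(np.linalg.norm(d)/step),np.ceil(abs(dy)/rstep)))
        for i in range(n):
            a=np.radians(y+dy*i/n); c,s=np.cos(a),np.sin(a)
            v=np.array([[c,s,0],[s,-c,0],[0,0,-1]])@(d/n)*100
            rows.append("%g %.2f %.2f %.2f 0 0 %.1f"%(g,*v,-dy/n))
        p=np.array(w[:3]);y=w[3]
    for i in range(0,len(rows),12): print("; ".join(rows[i:i+12]))
E
python3 - <<'E'
from h import *
plan([(.50,-.2,.23,-31.3),(.4306,.1186,.18,-31.3)],step=.035)
E
```

```text
t 0.1 p [ 0.2569 -0.6236  0.2304] 
 [[ 0.925  0.381 -0.001]
 [ 0.381 -0.925  0.001]
 [-0.    -0.002 -1.   ]] F [ 0.7 -0.6 -0.4] w 1.001
1 2.76 -2.14 0.00 0 0 3.8; 1 2.61 -2.32 0.00 0 0 3.8; 1 2.45 -2.49 0.00 0 0 3.8; 1 2.28 -2.64 0.00 0 0 3.8; 1 2.09 -2.79 0.00 0 0 3.8; 1 1.90 -2.92 0.00 0 0 3.8; 1 1.70 -3.04 0.00 0 0 3.8; 1 1.50 -3.15 0.00 0 0 3.8; 1 1.28 -3.24 0.00 0 0 3.8; 1 1.06 -3.32 0.00 0 0 3.8; 1 0.84 -3.39 0.00 0 0 3.8; 1 0.61 -3.44 0.00 0 0 3.8
1 0.38 -3.47 0.00 0 0 3.8; 1 0.15 -3.49 0.00 0 0 3.8; 1 -2.25 -2.36 0.50 0 0 -0.0; 1 -2.25 -2.36 0.50 0 0 -0.0; 1 -2.25 -2.36 0.50 0 0 -0.0; 1 -2.25 -2.36 0.50 0 0 -0.0; 1 -2.25 -2.36 0.50 0 0 -0.0; 1 -2.25 -2.36 0.50 0 0 -0.0; 1 -2.25 -2.36 0.50 0 0 -0.0; 1 -2.25 -2.36 0.50 0 0 -0.0; 1 -2.25 -2.36 0.50 0 0 -0.0; 1 -2.25 -2.36 0.50 0 0 -0.0
```

>>> move_arm(commands="1 2.8 -2.1 0 0 0 3.8; 1 2.6 -2.3 0 0 0 3.8; 1 2.5 -2.5 0 0 0 3.8; 1 2.3 -2.6 0 0 0 3.8; 1 2.1 -2.8 0 0 0 3.8; 1 1.9 -2.9 0 0 0 3.8; 1 1.7 -3.0 0 0 0 3.8; 1 1.5 -3.2 0 0 0 3.8; 1 1.3 -3.2 0 0 0 3.8; 1 1.1 -3.3 0 0 0 3.8; 1 0.8 -3.4 0 0 0 3.8; 1 0.6 -3.4 0 0 0 3.8")

```text
t: 1.1
eef_pos: [0.4658, -0.26, 0.2311]
tool_rot: [-0.0, 0.979, -0.203, -0.0]
contact_force: [0.9, -0.1, 0.4]
gripper_width: 1.003
```

>>> move_arm(commands="1 0.4 -3.5 0 0 0 3.8; 1 0.2 -3.5 0 0 0 3.8; 1 -2.25 -2.36 0.5 0 0 0; 1 -2.25 -2.36 0.5 0 0 0; 1 -2.25 -2.36 0.5 0 0 0; 1 -2.25 -2.36 0.5 0 0 0; 1 -2.25 -2.36 0.5 0 0 0; 1 -2.25 -2.36 0.5 0 0 0; 1 -2.25 -2.36 0.5 0 0 0; 1 -2.25 -2.36 0.5 0 0 0; 1 -2.25 -2.36 0.5 0 0 0")

```text
t: 2.02
eef_pos: [0.4347, 0.0866, 0.186]
tool_rot: [0.0, 0.964, -0.266, -0.0]
contact_force: [0.2, 0.4, 0.2]
gripper_width: 0.997
```

Run:
```python
from h import *
plan([(.4306,.1186,.14,-31.3),(.4306,.1186,.05,-31.3)],step=.02)
```

```text
t 2.02 p [0.4347 0.0866 0.186 ] 
 [[ 0.859 -0.512 -0.   ]
 [-0.512 -0.859 -0.   ]
 [-0.     0.    -1.   ]] F [0.2 0.4 0.2] w 0.997
1 -0.66 -0.85 1.53 0 0 0.2; 1 -0.67 -0.84 1.53 0 0 0.2; 1 -0.67 -0.84 1.53 0 0 0.2; 1 0.00 0.00 1.80 0 0 -0.0; 1 0.00 0.00 1.80 0 0 -0.0; 1 0.00 0.00 1.80 0 0 -0.0; 1 0.00 0.00 1.80 0 0 -0.0; 1 0.00 0.00 1.80 0 0 -0.0
```

>>> move_arm(commands="1 -0.66 -0.85 1.53 0 0 0.2; 1 -0.67 -0.84 1.53 0 0 0.2; 1 -0.67 -0.84 1.53 0 0 0.2; 1 0 0 0 0 0 0")

```text
t: 2.35
eef_pos: [0.4292, 0.1187, 0.1381]
tool_rot: [0.001, 0.963, -0.269, -0.002]
contact_force: [-1.1, -0.2, -0.0]
gripper_width: 1.003
```

Run:
```python
from h import *
from station import bot
o,M=show()
ims=[]
for n,(x,y,w,h) in (("top",(150,200,100,150)),("side",(220,250,100,150))):
    im=bot.read_camera(n)["img"][:,:,::-1]; ims.append(cv2.resize(im[y:y+h,x:x+w],(400,600),interpolation=cv2.INTER_CUBIC))
    print(n,proj(n,o["eef_pos"]))
cv2.imwrite("pics/d.png",np.hstack(ims))
```

```text
t 2.35 p [0.4292 0.1187 0.1381] 
 [[ 0.855 -0.518 -0.004]
 [-0.518 -0.855 -0.001]
 [-0.004  0.003 -1.   ]] F [-1.1 -0.2 -0. ] w 1.003
top [[183.07444027 276.4772298 ]]
side [[270.91474411 278.44072914]]
```

View pics/d.png

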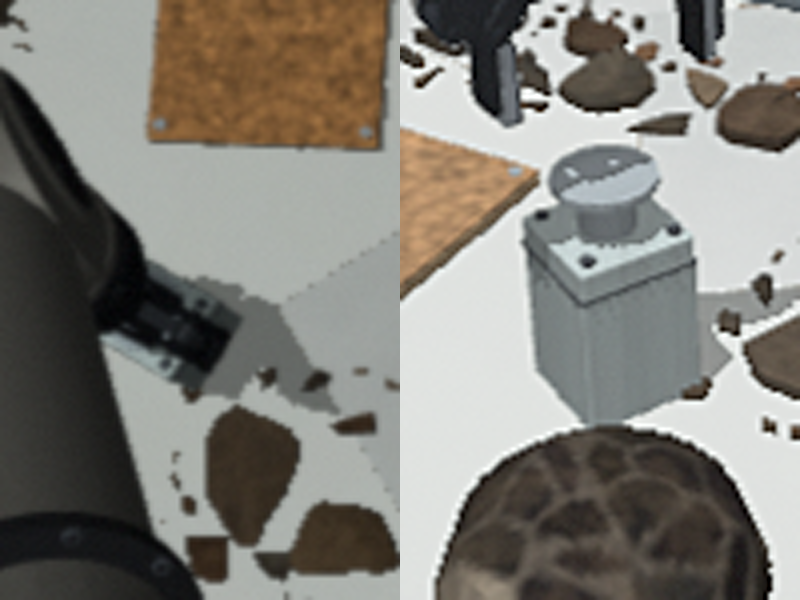

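The gripper is centred over the block: the fingertips straddle the flange in the side crop at about (510,125) and (700,60). I'll descend and grip.

>>> move_arm(commands="1 0 0 1.9 0 0 0; 1 0 0 1.9 0 0 0; 1 0 0 1.9 0 0 0; 1 0 0 1.9 0 0 0; 1 0 0 1.7 0 0 0; 0.5 0 0 0 0 0 0; 0.5 0 0 0 0 0 0; 0.5 0 0 0 0 0 0; 0.5 0 0 0 0 0 0; 0.5 0 0 0 0 0 0", force=40)

```text
t: 3.28
eef_pos: [0.4328, 0.1175, 0.0488]
tool_rot: [-0.001, 0.963, -0.271, 0.001]
contact_force: [1.6, -0.5, 4.9]
gripper_width: 0.65
```

>>> move_arm(commands="0.4 0 0 0 0 0 0; 0.4 0 0 0 0 0 0; 0.4 0 0 0 0 0 0; 0.4 0 0 -0.4 0 0 0; 0.4 0 0 -0.4 0 0 0", force=40)

```text
t: 3.7
eef_pos: [0.4307, 0.1169, 0.0556]
tool_rot: [0.0, 0.963, -0.271, -0.001]
contact_force: [0.3, -0.8, -4.7]
gripper_width: 0.649
```

Run:
```python
from h import *
plan([(.4307,.117,.075,-31.5),(.5172,.0699,.075,-4.2),(.5172,.0699,.0495,-4.2)],step=.02,g=.4)
```

```text
t 3.7 p [0.4307 0.1169 0.0556] 
 [[ 0.853 -0.521 -0.001]
 [-0.521 -0.853 -0.001]
 [-0.001  0.001 -1.   ]] F [ 0.3 -0.8 -4.7] w 0.649
0.4 -0.01 -0.01 -1.94 0 0 0.1; 0.4 1.64 -0.08 0.00 0 0 -4.5; 0.4 1.64 0.05 0.00 0 0 -4.5; 0.4 1.63 0.18 0.00 0 0 -4.5; 0.4 1.61 0.31 0.00 0 0 -4.5; 0.4 1.58 0.43 0.00 0 0 -4.5; 0.4 1.54 0.56 0.00 0 0 -4.5; 0.4 0.00 0.00 1.27 0 0 -0.0; 0.4 0.00 0.00 1.27 0 0 -0.0
```

>>> move_arm(commands="0.4 0 0 -1.9 0 0 0; 0.4 1.64 -0.08 0 0 0 -4.5; 0.4 1.64 0.05 0 0 0 -4.5; 0.4 1.63 0.18 0 0 0 -4.5; 0.4 1.61 0.31 0 0 0 -4.5; 0.4 1.58 0.43 0 0 0 -4.5; 0.4 1.54 0.56 0 0 0 -4.5; 0.4 0 0 0 0 0 0; 0.4 0 0 1.2 0 0 0; 0.4 0 0 1.1 0 0 0; 0.4 0 0 0 0 0 0")

```text
t: 4.62
eef_pos: [0.5157, 0.0704, 0.0492]
tool_rot: [0.0, 0.999, -0.038, -0.002]
contact_force: [-0.2, 0.1, -4.0]
gripper_width: 0.65
```

Run:
```python
from h import *
from station import bot
o,M=show()
ims=[]
for n,(x,y,w,h) in (("top",(150,170,100,150)),("side",(170,210,133,150*133//133))):
    im=bot.read_camera(n)["img"][:,:,::-1]; ims.append(cv2.resize(im[y:y+h,x:x+w],(w*4,600),interpolation=cv2.INTER_CUBIC)[:,:400])
cv2.imwrite("pics/e.png",np.hstack(ims))
```

```text
t 4.62 p [0.5157 0.0704 0.0492] 
 [[ 0.997 -0.076 -0.003]
 [-0.076 -0.997 -0.   ]
 [-0.003  0.    -1.   ]] F [-0.2  0.1 -4. ] w 0.65
```

View pics/e.png

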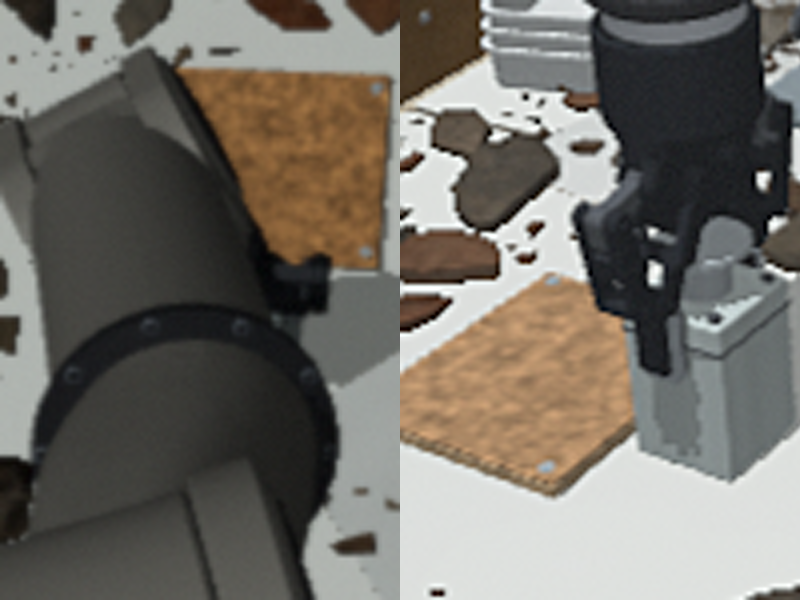

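The side view shows the block standing just short of the board edge. Its lower corners are at crop (640,455) and (730,480), and the pad is off-centre towards +x. I'll measure that offset.

Run:
```python
from h import *
def ray(n,px,z):
    K,r,t=CAM[n];Rm=cv2.Rodrigues(r)[0];d=Rm.T@np.linalg.inv(K)@np.r_[px,1];c=-Rm.T@t;return c+d*(z-c[2])/d[2]
e=lambda x,y:src((x-400,y),(170,210),4)
for nm,p,z in (("blk+x+y bot",(640,455),.0),("blk-x+y bot",(730,480),.0),("top -x+y",(713,357),.084),("top +x+y",(628,325),.084),("top -x-y",(795,290),.084),("board corner",(555,483),.01),("flange",(722,240),.11)):
    print(nm,ray("side",e(*p),z).round(4))
o,M=state()
for l in ((.028,.028,0),(-.028,.028,0),(-.028,.028,.084),(0,0,.11)):
    q=planar((o["eef_pos"][0],o["eef_pos"][1],-.075),l); print(l,np.round(q,4),((proj("side",q)[0]-(170,210)+.5)*4-.5+(400,0)).round(0))
```

```text
blk+x+y bot [0.5402 0.0975 0.    ]
blk-x+y bot [0.49   0.0973 0.    ]
top -x+y [0.4794 0.1179 0.084 ]
top +x+y [0.5291 0.1105 0.084 ]
top -x-y [0.4742 0.0537 0.084 ]
board corner [0.5558 0.1428 0.01  ]
flange [0.5049 0.065  0.11  ]
(0.028, 0.028, 0) [0.546  0.0962 0.    ] [631. 451.]
(-0.028, 0.028, 0) [0.4902 0.1004 0.    ] [726. 484.]
(-0.028, 0.028, 0.084) [0.4902 0.1004 0.084 ] [713. 332.]
(0, 0, 0.11) [0.516  0.0704 0.11  ] [695. 241.]
```

The residuals agree: the block is upright and its centre is about 3 mm from the TCP. I'll close most of the gap, release, rise and back off.

>>> move_arm(commands="0.4 0.3 0 0 0 0 0; 0.4 0.3 0 0 0 0 0; 0.4 0 0 0.1 0 0 0; 0.9 0 0 0 0 0 0; 0.9 0 0 0 0 0 0; 0.9 0 0 0 0 0 0; 1 0 0 0 0 0 0; 1 0 0 -2.5 0 0 0; 1 0 0 -2.5 0 0 0; 1 0 0 -2.5 0 0 0; 1 0 0 -1.5 0 0 0")

```text
t: 5.63
eef_pos: [0.5247, 0.0699, 0.143]
tool_rot: [-0.0, 0.999, -0.038, 0.001]
contact_force: [0.3, 0.1, 0.8]
gripper_width: 1.004
```

>>> move_arm(commands="0.3 -2 0 0 0 0 0; 0 -2 0 0 0 0 0; 0 -2.5 0 0 0 0 0; 0 -2.5 0 0 0 0 0; 0 0 0 2 0 0 0; 0 0 0 2 0 0 0; 0 0 0 2 0 0 0; 0 0 0 0.7 0 0 0; 0 0 0 0 0 0 0")

```text
t: 6.38
eef_pos: [0.4328, 0.0762, 0.0723]
tool_rot: [0.0, 0.999, -0.038, -0.001]
contact_force: [-0.2, 0.2, -0.4]
gripper_width: 0.001
```

>>> move_arm(commands="0 1.5 0 0 0 0 0; 0 1.5 0 0 0 0 0; 0 1 0 0 0 0 0; 0 0.6 0 0 0 0 0; 0 0.6 0 0 0 0 0; 0 0.6 0 0 0 0 0; 0 0.6 0 0 0 0 0; 0 0.6 0 0 0 0 0")

```text
t: 7.05
eef_pos: [0.5032, 0.071, 0.0735]
tool_rot: [0.0, 0.999, -0.038, -0.001]
contact_force: [-5.8, 0.1, 7.5]
gripper_width: -0.005
```

>>> move_arm(commands="0 0.6 0 0 0 0 0; 0 0.6 0 0 0 0 0; 0 0.6 0 0 0 0 0; 0 0.6 0 0 0 0 0")

```text
t: 7.38
eef_pos: [0.5294, 0.0698, 0.0757]
tool_rot: [-0.0, 0.999, -0.038, 0.001]
contact_force: [-4.6, -0.5, 23.4]
gripper_width: -0.001
```

>>> move_arm(commands="0 0.4 0 -0.4 0 0 0; 0 0.5 0 -0.3 0 0 0; 0 0.5 0 -0.2 0 0 0; 0 0.5 0 0 0 0 0")

```text
t: 7.72
eef_pos: [0.5474, 0.0677, 0.0826]
tool_rot: [-0.0, 0.999, -0.039, 0.0]
contact_force: [0.2, 0.4, -1.3]
gripper_width: 0.001
```

>>> move_arm(commands="0 0.5 0 0 0 0 0; 0 0.5 0 0 0 0 0; 0 0 0 0 0 0 0")

```text
t: 7.97
eef_pos: [0.5576, 0.0668, 0.0821]
tool_rot: [-0.0, 0.999, -0.039, 0.0]
contact_force: [-0.7, 0.3, 0.1]
gripper_width: -0.003
```

It has lost contact, so the block probably fell. I'll rise, move clear and look.

>>> move_arm(commands="0 -1 0 -2 0 0 0; 0.5 0 0 -3 0 0 0; 1 0 0 -3 0 0 0; 1 0 3 -3 0 0 0; 1 0 3.5 0 0 0 0; 1 0 3.5 0 0 0 0; 1 0 3.5 0 0 0 0; 1 0 3.5 0 0 0 0; 1 0 3.5 0 0 0 0; 1 0 3.5 0 0 0 0")

```text
t: 8.8
eef_pos: [0.5275, -0.1726, 0.1918]
tool_rot: [0.0, 0.999, -0.038, -0.0]
contact_force: [0.5, 0.1, 0.0]
gripper_width: 0.995
```

Run:
```python
from h import *
from station import bot
o,M=show()
ims=[]
for n,(x,y,w,h) in (("top",(175,170,80,120)),("side",(150,230,106,106))):
    im=bot.read_camera(n)["img"][:,:,::-1]; cv2.imwrite(f"pics/f_{n}.png",im);
    c=cv2.resize(im[y:y+h,x:x+w],(w*5,h*5),interpolation=cv2.INTER_CUBIC)
    ims.append(cv2.copyMakeBorder(c,0,600-h*5,0,0,cv2.BORDER_CONSTANT)[:,:400 if n=="top" else 530])
cv2.imwrite("pics/f.png",np.hstack([ims[0],ims[1][:,:400]]))
```

```text
t 8.8 p [ 0.5275 -0.1726  0.1918] 
 [[ 0.997 -0.077 -0.   ]
 [-0.077 -0.997  0.   ]
 [-0.     0.    -1.   ]] F [0.5 0.1 0. ] w 0.995
```

View pics/f.png

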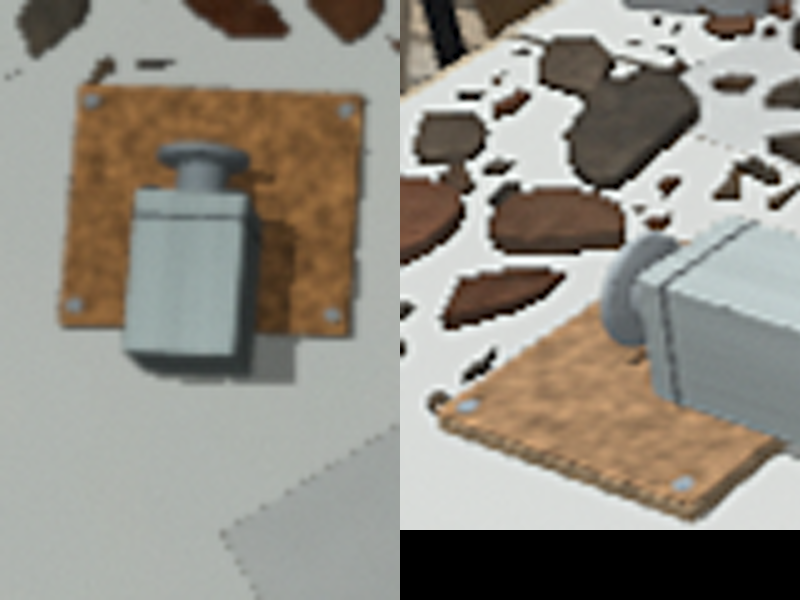

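The block lies flat on the cork with its flange towards +x. Its top-face corners in the crop are (136,188), (250,195), (236,355) and (124,350). I'll fit its pose.

```bash
cat > fitb.py <<'E'
from h import *
T=lambda x,y:src((x,y),(175,170),5)
z=.066
d=[("top",(.042,.028,z),T(136,188)),("top",(.042,-.028,z),T(250,195)),("top",(-.042,-.028,z),T(236,355)),("top",(-.042,.028,z),T(124,350))]
b,r=fit(planar,[.58,.06,0],d);print("block",b.round(4),np.degrees(b[2]));print(r.round(1))
a=b[2];g=(b[0]-.005*np.cos(a),b[1]-.005*np.sin(a));y=np.degrees(a)
plan([(*g,.13,y),(*g,.028,y)],step=.035)
E
python3 fitb.py
```

```text
block [ 0.5693  0.0653 -0.0843] -4.832619400997912
[[ 0.3 -0.1]
 [-0.2 -0.5]
 [ 0.   0.3]
 [-0.2  0.3]]
t 8.9 p [ 0.5264 -0.1784  0.1914] 
 [[ 0.996 -0.087 -0.001]
 [-0.087 -0.996 -0.003]
 [-0.001  0.003 -1.   ]] F [ 0.4 -0.5  0. ] w 1.0
1 0.21 -3.08 0.77 0 0 -0.0; 1 0.21 -3.08 0.77 0 0 -0.0; 1 0.21 -3.08 0.77 0 0 -0.0; 1 0.21 -3.08 0.77 0 0 -0.0; 1 0.21 -3.08 0.77 0 0 -0.0; 1 0.21 -3.08 0.77 0 0 -0.0; 1 0.21 -3.08 0.77 0 0 -0.0; 1 0.21 -3.08 0.77 0 0 -0.0; 1 0.00 0.00 3.40 0 0 -0.0; 1 0.00 0.00 3.40 0 0 -0.0; 1 0.00 0.00 3.40 0 0 -0.0
```

>>> move_arm(commands="1 0.21 -3.08 0.77 0 0 0; 1 0.21 -3.08 0.77 0 0 0; 1 0.21 -3.08 0.77 0 0 0; 1 0.21 -3.08 0.77 0 0 0; 1 0.21 -3.08 0.77 0 0 0; 1 0.21 -3.08 0.77 0 0 0; 1 0.21 -3.08 0.77 0 0 0; 1 0.21 -3.08 0.77 0 0 0; 1 0 0 0 0 0 0; 1 0 0 2.5 0 0 0; 1 0 0 2.5 0 0 0; 1 0 0 2.5 0 0 0")

```text
t: 9.9
eef_pos: [0.5639, 0.074, 0.0545]
tool_rot: [-0.0, 0.999, -0.038, 0.0]
contact_force: [0.2, 0.4, -0.9]
gripper_width: 1.004
```

>>> move_arm(commands="1 0 0 1.5 0 0 0; 1 0 0 1.3 0 0 0; 0.4 0 0 0 0 0 0; 0.4 0 0 0 0 0 0; 0.4 0 0 0 0 0 0; 0.4 0 0 0 0 0 0; 0.4 0 0 0 0 0 0; 0.4 0 0 0 0 0 0; 0.4 0 0 0 0 0 0", force=50)

```text
t: 10.65
eef_pos: [0.5645, 0.0735, 0.0281]
tool_rot: [-0.0, 0.999, -0.038, 0.001]
contact_force: [-1.6, -1.4, 4.8]
gripper_width: 0.647
```

Run:
```python
from h import *
f=(.5843,-.3059,-.0259)
w=planar(f,(-.093,0,0));
plan([(.5645,.0735,.11,-4.3),(*w[:2],.13,-1.5),(*w[:2],.055,-1.5)],g=.4,step=.034)
```

```text
t 10.65 p [0.5645 0.0735 0.0281] 
 [[ 0.997 -0.077  0.001]
 [-0.077 -0.997  0.   ]
 [ 0.001 -0.    -1.   ]] F [-1.6 -1.4  4.8] w 0.647
0.4 0.00 0.00 -2.73 0 0 -0.0; 0.4 0.00 0.00 -2.73 0 0 -0.0; 0.4 0.00 0.00 -2.73 0 0 -0.0; 0.4 -0.37 3.18 -0.17 0 0 -0.2; 0.4 -0.39 3.18 -0.17 0 0 -0.2; 0.4 -0.40 3.18 -0.17 0 0 -0.2; 0.4 -0.41 3.17 -0.17 0 0 -0.2; 0.4 -0.42 3.17 -0.17 0 0 -0.2; 0.4 -0.44 3.17 -0.17 0 0 -0.2; 0.4 -0.45 3.17 -0.17 0 0 -0.2; 0.4 -0.46 3.17 -0.17 0 0 -0.2; 0.4 -0.48 3.16 -0.17 0 0 -0.2
0.4 -0.49 3.16 -0.17 0 0 -0.2; 0.4 -0.50 3.16 -0.17 0 0 -0.2; 0.4 -0.51 3.16 -0.17 0 0 -0.2; 0.4 0.00 0.00 2.50 0 0 -0.0; 0.4 0.00 0.00 2.50 0 0 -0.0; 0.4 0.00 0.00 2.50 0 0 -0.0
```

>>> move_arm(commands="0.4 0 0 -2 0 0 0; 0.4 0 0 -3 0 0 0; 0.4 0 0 -3.2 0 0 0; 0.4 -0.37 3.18 -0.17 0 0 -0.2; 0.4 -0.39 3.18 -0.17 0 0 -0.2; 0.4 -0.4 3.18 -0.17 0 0 -0.2; 0.4 -0.41 3.17 -0.17 0 0 -0.2; 0.4 -0.42 3.17 -0.17 0 0 -0.2; 0.4 -0.44 3.17 -0.17 0 0 -0.2; 0.4 -0.45 3.17 -0.17 0 0 -0.2; 0.4 -0.46 3.17 -0.17 0 0 -0.2; 0.4 -0.48 3.16 -0.17 0 0 -0.2")

```text
t: 11.65
eef_pos: [0.507, -0.2102, 0.1244]
tool_rot: [-0.0, 1.0, -0.022, -0.0]
contact_force: [-0.5, -1.5, -4.8]
gripper_width: 0.648
```

>>> move_arm(commands="0.4 -0.49 3.16 -0.17 0 0 -0.2; 0.4 -0.5 3.16 -0.17 0 0 -0.2; 0.4 -0.51 3.16 -0.17 0 0 -0.2; 0.4 0 0 0 0 0 0; 0.4 0 0 2 0 0 0; 0.4 0 0 2 0 0 0; 0.4 0 0 0 0 0 0")

```text
t: 12.23
eef_pos: [0.4861, -0.3016, 0.086]
tool_rot: [-0.002, 1.0, -0.018, -0.003]
contact_force: [-1.1, 0.3, -4.9]
gripper_width: 0.652
```

Run:
```python
from h import *
from station import bot
o,M=show()
ims=[]
for n,(x,y,w,h) in (("top",(310,170,80,120)),("side",(250,160,120,90))):
    im=bot.read_camera(n)["img"][:,:,::-1]
    k=5 if n=="top" else 20/3
    c=cv2.resize(im[y:y+h,x:x+w],(round(w*k),round(h*k)),interpolation=cv2.INTER_CUBIC)
    ims.append(c)
cv2.imwrite("pics/g.png",np.hstack([ims[0][:,200:],ims[1]])[:,:])
cv2.imwrite("pics/g.png",cv2.resize(cv2.imread("pics/g.png"),(800,480)))
```

```text
t 12.23 p [ 0.4861 -0.3016  0.086 ] 
 [[ 0.999 -0.035 -0.006]
 [-0.035 -0.999  0.004]
 [-0.006 -0.003 -1.   ]] F [-1.1  0.3 -4.9] w 0.652
```

View pics/g.png

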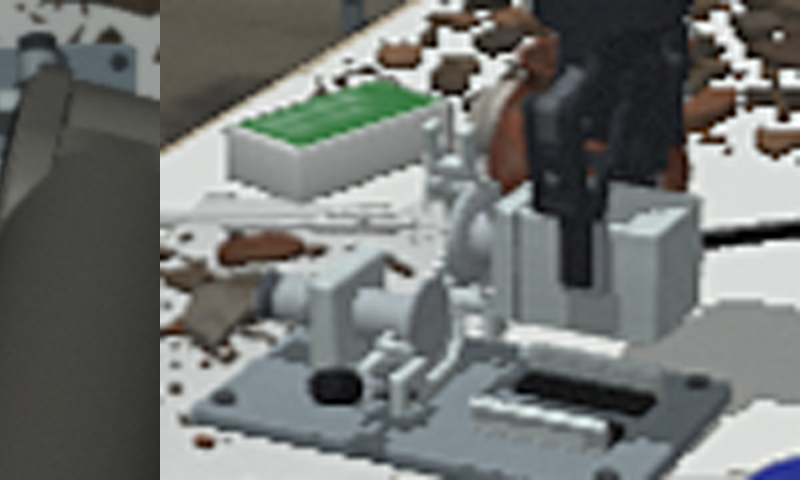

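The block hangs square above the cradle and the ring is clear. I'll lower it while watching the force.

>>> move_arm(commands="0.4 0 0.15 1 0 0 -0.5; 0.4 0 0 1.2 0 0 0; 0.4 0 0 0.8 0 0 0; 0.4 0 0 0.6 0 0 0; 0.4 0 0 0 0 0 0")

```text
t: 12.75
eef_pos: [0.4878, -0.3041, 0.052]
tool_rot: [-0.001, 1.0, -0.013, -0.001]
contact_force: [-0.2, 0.1, -4.5]
gripper_width: 0.65
```

>>> move_arm(commands="0.4 0 0 0.4 0 0 0; 0.4 0 0 0.3 0 0 0; 0.4 0 0 0.3 0 0 0; 0.4 0 0 0 0 0 0")

```text
t: 13.08
eef_pos: [0.4886, -0.3046, 0.0432]
tool_rot: [-0.0, 1.0, -0.013, -0.0]
contact_force: [-0.4, 0.6, -3.6]
gripper_width: 0.644
```

>>> move_arm(commands="0.4 0 0 0.3 0 0 0; 0.4 0 0 0.2 0 0 0; 0.4 0 0 0.2 0 0 0; 0.4 0 0 0 0 0 0")

```text
t: 13.42
eef_pos: [0.4886, -0.3047, 0.0363]
tool_rot: [-0.0, 1.0, -0.013, -0.0]
contact_force: [0.1, -0.1, -3.8]
gripper_width: 0.654
```

>>> move_arm(commands="0.4 0 0 0.1 0 0 0; 0.4 0.4 0 0 0 0 0; 0.4 0.4 0 0 0 0 0; 0.4 0.3 0 0 0 0 0; 0.4 0.3 0 0 0 0 0; 0.4 0.2 0 0 0 0 0; 0.4 0 0 0 0 0 0")

```text
t: 14.0
eef_pos: [0.5046, -0.3056, 0.0361]
tool_rot: [0.0, 1.0, -0.013, -0.0]
contact_force: [-4.1, 0.3, 4.8]
gripper_width: 0.645
```

>>> move_arm(commands="0.4 0.2 0 0 0 0 0; 0.4 0.2 0 0 0 0 0; 0.4 0 0 0 0 0 0")

```text
t: 14.25
eef_pos: [0.5083, -0.3058, 0.0361]
tool_rot: [0.0, 1.0, -0.013, -0.0]
contact_force: [-5.7, 0.6, 6.3]
gripper_width: 0.647
```

>>> move_arm(commands="0.4 0.2 0 0 0 0 0; 0.4 0.2 0 0 0 0 0; 0.4 0 0 0 0 0 0")

```text
t: 14.5
eef_pos: [0.5097, -0.3059, 0.0362]
tool_rot: [0.0, 1.0, -0.014, -0.003]
contact_force: [-14.0, 2.6, 14.6]
gripper_width: 0.649
```

The flanges touch: the force rose to 14 N at x=0.510, where I expected about 0.511. I'll release, rise and look.

>>> move_arm(commands="0.4 0.1 0 0 0 0 0; 0.4 0 0 0 0 0 0; 0.7 0 0 0 0 0 0; 0.8 0 0 0 0 0 0; 0.9 0 0 0 0 0 0; 0.9 0 0 0 0 0 0; 0.9 0 0 -2 0 0 0; 1 0 0 -3 0 0 0; 1 0 0 -3.5 0 0 0; 1 0 0 -3.5 0 0 0")

```text
t: 15.33
eef_pos: [0.5139, -0.3049, 0.1565]
tool_rot: [-0.0, 1.0, -0.013, -0.0]
contact_force: [0.3, -0.9, -0.0]
gripper_width: 1.001
```

>>> move_arm(commands="0.5 0 0 -3.5 0 0 0; 0 -3 0 0 0 0 0; 0 -3 0 0 0 0 0; 0 0 0 0 0 0 0")

```text
t: 15.67
eef_pos: [0.4488, -0.3046, 0.1908]
tool_rot: [0.0, 1.0, -0.015, -0.002]
contact_force: [-1.7, -0.0, -1.4]
gripper_width: 0.453
```

Run:
```python
from h import *
from station import bot
o,M=show()
ims=[]
for n,(x,y,w,h) in (("top",(310,170,80,120)),("side",(260,160,100,150))):
    im=bot.read_camera(n)["img"][:,:,::-1]
    k=5 if n=="top" else 4
    c=cv2.resize(im[y:y+h,x:x+w],(round(w*k),round(h*k)),interpolation=cv2.INTER_CUBIC)
    ims.append(c)
cv2.imwrite("pics/h.png",np.hstack(ims))
```

```text
t 15.67 p [ 0.4488 -0.3046  0.1908] 
 [[ 1.    -0.03  -0.003]
 [-0.03  -1.    -0.001]
 [-0.003  0.001 -1.   ]] F [-1.7 -0.  -1.4] w 0.453
```

View pics/h.png

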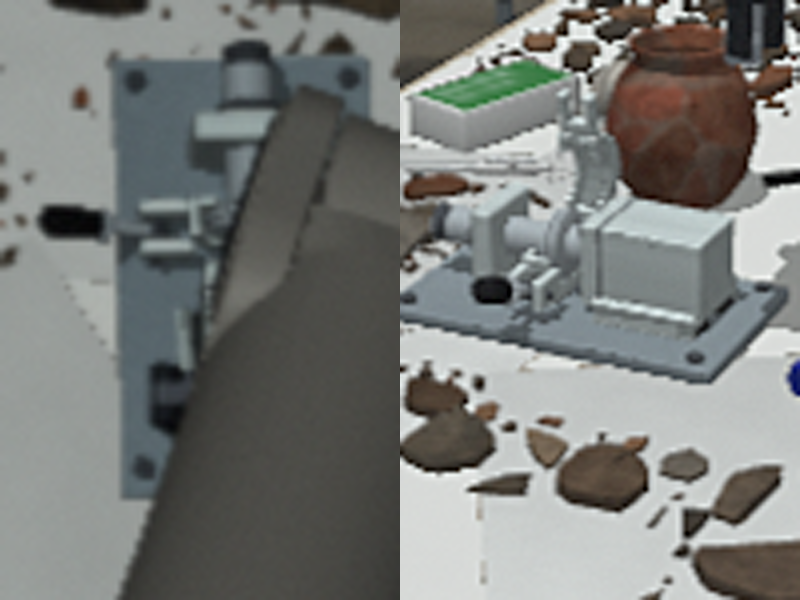

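The block is seated with its flange against the port, the ring is open and the bolt is out. Next I'll plan the ring-closing arc, with the shut fingers coming in from the -y side.

```bash
cat > ring.py <<'E'
from h import *
f=(.5843,-.3059,-.0259)
W=lambda y,z:(*planar(f,(0,y,0))[:2],z,-1.5)
wps=[W(-.08,.19),W(-.08,.125)]
for th in np.linspace(1.3,0,9):
    d=.080+.014*(1-th/1.3)
    wps.append(W(-.036+d*np.cos(th)-.012*np.sin(th)-.0145,.046+d*np.sin(th)+.012*np.cos(th)))
    print(round(th,2),np.round(wps[-1],4))
plan(wps,g=0,step=.03)
E
python3 ring.py; python3 -c "
from h import *
p=fit(lambda x,l:[x[0],x[1],.1],[.6,-.5],[('top',0,np.array([443.,208]))])[0];print('jug',p)"
```

```text
1.3 [ 0.5832 -0.3465  0.1263 -1.5   ]
1.14 [ 0.5836 -0.333   0.1252 -1.5   ]
0.98 [ 0.5839 -0.3195  0.1218 -1.5   ]
0.81 [ 0.5843 -0.3065  0.1161 -1.5   ]
0.65 [ 0.5846 -0.2944  0.1082 -1.5   ]
0.49 [ 0.5849 -0.2836  0.0982 -1.5   ]
0.32 [ 0.5851 -0.2745  0.0863 -1.5   ]
0.16 [ 0.5853 -0.2673  0.0728 -1.5   ]
0.0 [ 0.5854 -0.2624  0.058  -1.5   ]
t 15.77 p [ 0.4532 -0.3041  0.191 ] 
 [[ 1.    -0.028  0.001]
 [-0.028 -1.    -0.001]
 [ 0.001  0.001 -1.   ]] F [ 1.  -0.1  0.3] w 0.269
0 2.19 1.30 0.02 0 0 -0.0; 0 2.19 1.30 0.02 0 0 -0.0; 0 2.19 1.30 0.02 0 0 -0.0; 0 2.19 1.30 0.02 0 0 -0.0; 0 2.19 1.30 0.02 0 0 -0.0; 0 2.18 1.30 0.02 0 0 -0.0; 0 0.00 0.00 2.17 0 0 -0.0; 0 0.00 0.00 2.17 0 0 -0.0; 0 0.00 0.00 2.17 0 0 -0.0; 0 -0.00 -1.97 -0.06 0 0 -0.0; 0 -0.00 -1.97 -0.06 0 0 -0.0; 0 -0.00 -1.36 0.11 0 0 -0.0
0 -0.00 -1.35 0.34 0 0 -0.0; 0 -0.00 -1.30 0.57 0 0 -0.0; 0 -0.00 -1.21 0.79 0 0 -0.0; 0 -0.00 -1.08 1.00 0 0 -0.0; 0 -0.00 -0.91 1.19 0 0 -0.0; 0 -0.00 -0.72 1.35 0 0 -0.0; 0 -0.00 -0.49 1.48 0 0 -0.0
jug [ 0.57793568 -0.50465019]
```

>>> move_arm(commands="0 2.19 1.3 0 0 0 0; 0 2.19 1.3 0 0 0 0; 0 2.19 1.3 0 0 0 0; 0 2.19 1.3 0 0 0 0; 0 2.19 1.3 0 0 0 0; 0 2.18 1.3 0 0 0 0; 0 0 0 0 0 0 0; 0 0 0 2.17 0 0 0; 0 0 0 2.17 0 0 0; 0 0 0 2.17 0 0 0; 0 0 0 0 0 0 0")

```text
t: 16.68
eef_pos: [0.5809, -0.383, 0.1202]
tool_rot: [-0.002, 1.0, -0.013, -0.003]
contact_force: [0.1, -0.3, -0.8]
gripper_width: -0.003
```

>>> move_arm(commands="0 0 -2 0 0 0 0; 0 0 -2 0 0 0 0; 0 0 -1.36 0.1 0 0 0; 0 0 -1.35 0.34 0 0 0; 0 0 -1.3 0.57 0 0 0; 0 0 -1.21 0.79 0 0 0")

```text
t: 17.18
eef_pos: [0.5861, -0.2926, 0.1081]
tool_rot: [0.001, 1.0, -0.013, 0.001]
contact_force: [0.5, -0.6, 0.7]
gripper_width: -0.001
```

>>> move_arm(commands="0 0 -1.08 1 0 0 0; 0 0 -0.91 1.19 0 0 0; 0 0 -0.72 1.35 0 0 0; 0 0 -0.4 1.1 0 0 0; 0 0 0 0 0 0 0")

```text
t: 17.6
eef_pos: [0.5858, -0.2601, 0.0589]
tool_rot: [-0.001, 1.0, -0.012, -0.001]
contact_force: [0.0, 0.6, 0.8]
gripper_width: -0.002
```

>>> move_arm(commands="0 0 0 0.3 0 0 0; 0 0 0 0.3 0 0 0; 0 0 0 0 0 0 0")

```text
t: 17.85
eef_pos: [0.5865, -0.2615, 0.0575]
tool_rot: [-0.0, 1.0, -0.013, -0.0]
contact_force: [-6.7, 3.8, 16.2]
gripper_width: -0.001
```

The ring reached its hard stop: z stopped at 0.0575 with 16 N. Now I'll go round to the bolt's outer side.

>>> move_arm(commands="0 0 0 -1.5 0 0 0; 0 0 0 -3 0 0 0; 0 0 0 -3 0 0 0; 0 0 -2.5 0 0 0 0; 0 0 -2.5 0 0 0 0; 0 0 -2.5 0 0 0 0; 0 0 -2.5 0 0 0 0; 0 0 0 0 0 0 0")

```text
t: 18.52
eef_pos: [0.5895, -0.1555, 0.1307]
tool_rot: [-0.002, 1.0, -0.01, 0.0]
contact_force: [0.2, 1.3, 0.8]
gripper_width: -0.0
```

Run:
```python
from h import *
from station import bot
f=(.5843,-.3059,-.0259)
W=lambda y,z:(*planar(f,(0,y,0))[:2],z,-1.5)
plan([W(.145,.13),W(.145,.042)]+[W(.13,.042),W(.11,.05),W(.09,.06),W(.0715,.072)],g=0,step=.011)
ims=[]
for n,(x,y,w,h) in (("top",(310,170,80,120)),("side",(260,160,100,150))):
    im=bot.read_camera(n)["img"][:,:,::-1]
    k=5 if n=="top" else 4
    ims.append(cv2.resize(im[y:y+h,x:x+w],(round(w*k),round(h*k)),interpolation=cv2.INTER_CUBIC))
cv2.imwrite("pics/i.png",np.hstack(ims))
```

```text
t 18.52 p [ 0.5895 -0.1555  0.1307] 
 [[ 1.    -0.02   0.001]
 [-0.02  -1.     0.003]
 [ 0.001 -0.004 -1.   ]] F [0.2 1.3 0.8] w -0.0
0 -0.13 0.55 0.07 0 0 0.4; 0 0.00 0.00 1.10 0 0 -0.0; 0 0.00 0.00 1.10 0 0 -0.0; 0 0.00 0.00 1.10 0 0 -0.0; 0 0.00 0.00 1.10 0 0 -0.0; 0 0.00 0.00 1.10 0 0 -0.0; 0 0.00 0.00 1.10 0 0 -0.0; 0 0.00 0.00 1.10 0 0 -0.0; 0 0.00 0.00 1.10 0 0 -0.0; 0 0.00 0.75 0.00 0 0 -0.0; 0 0.00 0.75 0.00 0 0 -0.0; 0 0.00 1.00 -0.40 0 0 -0.0
0 0.00 1.00 -0.40 0 0 -0.0; 0 0.00 0.67 -0.33 0 0 -0.0; 0 0.00 0.67 -0.33 0 0 -0.0; 0 0.00 0.67 -0.33 0 0 -0.0; 0 0.00 0.62 -0.40 0 0 -0.0; 0 0.00 0.62 -0.40 0 0 -0.0; 0 0.00 0.62 -0.40 0 0 -0.0
```

View pics/i.png

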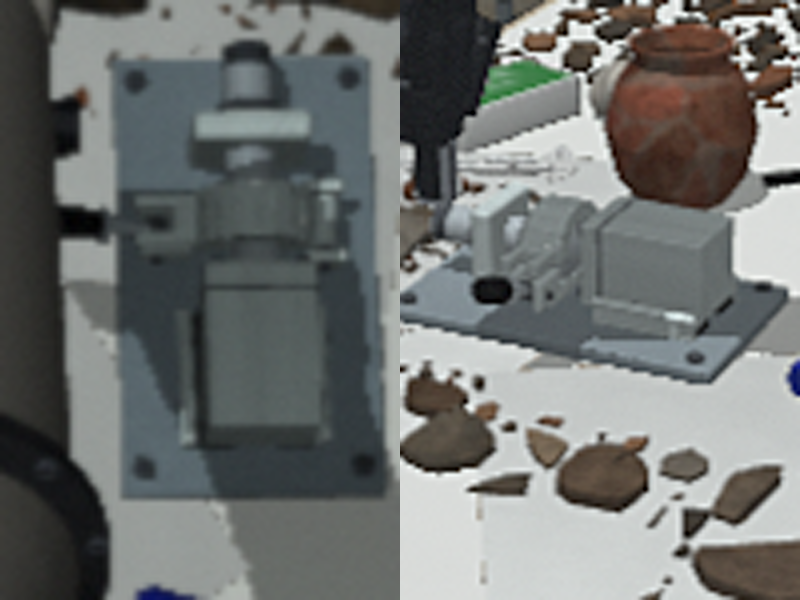

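The ring is shut over both flanges, the block is seated, and the bolt is still out at about (80,221) in the top crop. Now I'll push it upright.

>>> move_arm(commands="0 -0.2 0.5 0 0 0 0; 0 0 0 2 0 0 0; 0 0 0 2.5 0 0 0; 0 0 0 2.5 0 0 0; 0 0 0 1.8 0 0 0; 0 0 0 0 0 0 0")

```text
t: 19.12
eef_pos: [0.5833, -0.1691, 0.0383]
tool_rot: [-0.0, 1.0, -0.015, -0.004]
contact_force: [-0.9, -0.0, -1.1]
gripper_width: 0.001
```

>>> move_arm(commands="0 0 0.75 0 0 0 0; 0 0 0.75 0 0 0 0; 0 0 1 -0.4 0 0 0; 0 0 1 -0.4 0 0 0; 0 0 0.67 -0.33 0 0 0; 0 0 0.67 -0.33 0 0 0; 0 0 0.67 -0.33 0 0 0; 0 0 0.6 -0.5 0 0 0; 0 0 0.6 -0.5 0 0 0")

```text
t: 19.87
eef_pos: [0.588, -0.2152, 0.077]
tool_rot: [-0.009, 1.0, -0.007, 0.0]
contact_force: [-19.7, 36.3, 52.9]
gripper_width: 0.0
```

That jammed: 53 N upward. The knob's end probably caught under a wider part of the finger, so I'll back off, look at the state and push higher.

>>> move_arm(commands="0 0 -0.7 0 0 0 0; 0 0 -0.7 0 0 0 0; 0 0 -0.6 0 0 0 0; 0 0 0 0 0 0 0")

```text
t: 20.2
eef_pos: [0.5857, -0.214, 0.0708]
tool_rot: [0.0, 1.0, -0.013, 0.0]
contact_force: [0.2, -0.1, -0.3]
gripper_width: -0.001
```

Run:
```python
from h import *
from station import bot
o,M=show()
ims=[]
for n,(x,y,w,h) in (("top",(310,180,66,66)),("side",(250,170,66,66))):
    im=bot.read_camera(n)["img"][:,:,::-1]
    ims.append(cv2.resize(im[y:y+h,x:x+w],(400,400),interpolation=cv2.INTER_CUBIC))
cv2.imwrite("pics/j.png",np.hstack(ims))
```

```text
t 20.2 p [ 0.5857 -0.214   0.0708] 
 [[ 1.    -0.026  0.001]
 [-0.026 -1.    -0.   ]
 [ 0.001  0.    -1.   ]] F [ 0.2 -0.1 -0.3] w -0.001
```

View pics/j.png

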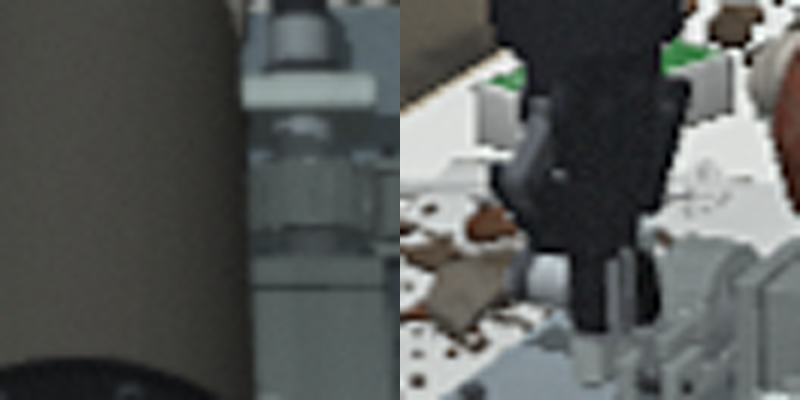

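The fingers fill this view and the knob isn't clearly identifiable. I'll lift clear and locate the knob with image code.

>>> move_arm(commands="0 0 -1.5 0 0 0 0; 0 0 -2 -2 0 0 0; 0 0 -3 -3 0 0 0; 0 0 -3 -3 0 0 0; 0 0 -3 0 0 0 0; 0 0 -3 0 0 0 0; 0 0 0 0 0 0 0")

```text
t: 20.88
eef_pos: [0.5899, -0.0512, 0.1498]
tool_rot: [-0.002, 1.0, -0.009, 0.001]
contact_force: [-0.2, 1.1, -0.7]
gripper_width: -0.001
```

```bash
cat > knob.py <<'E'
from h import *
from station import bot
o,M=show()
f=(.5843,-.3059,-.0259)
kb=lambda th,d=.048: planar(f,(0,.048+d*np.sin(th),.032+d*np.cos(th)))
for th in (0,.3,.6,.9,1.14): print(th,proj("top",kb(th))[0].round(1),proj("side",kb(th))[0].round(1))
for n,(x,y,w,h) in (("top",(312,200,50,30)),("side",(270,190,50,60))):
    im=bot.read_camera(n)["img"]; cv2.imwrite(f"pics/k_{n}.png",im[:,:,::-1])
    m=(im[y:y+h,x:x+w].max(2)<45).astype(np.uint8)
    nn,l,s,c=cv2.connectedComponentsWithStats(m)
    for i in range(1,nn):
        if s[i,4]>15: print(n,s[i],(c[i]+(x,y)).round(1))
E
python3 knob.py
```

```text
t 20.88 p [ 0.5899 -0.0512  0.1498] 
 [[ 1.    -0.017  0.002]
 [-0.017 -1.     0.004]
 [ 0.001 -0.004 -1.   ]] F [-0.2  1.1 -0.7] w -0.001
0 [341.6 211.1] [290.9 215. ]
0.3 [335.8 211.4] [288.2 217.8]
0.6 [330.5 212.1] [285.8 222. ]
0.9 [326.2 213.1] [283.8 227.2]
1.14 [323.8 214.1] [282.8 231.8]
top [22  7  8  9 51] [337.3 211. ]
side [16 21  7 13 65] [288.9 217. ]
```

In both cameras the knob centroid puts the bolt at about 0.22 rad. The finger's ledge was resting on the knob's end. I'll push again, higher, touching only the knob's top 12 mm.

>>> move_arm(commands="0 0 3 0 0 0 0; 0 -0.2 3 0 0 0 0; 0 0 3 2 0 0 0; 0 0 2.5 2 0 0 0; 0 0 1 2 0 0 0; 0 0 0 0.6 0 0 0; 0 0 0 0 0 0 0")

```text
t: 21.57
eef_pos: [0.5822, -0.1861, 0.0807]
tool_rot: [-0.0, 1.0, -0.015, -0.002]
contact_force: [-0.4, 0.3, 1.2]
gripper_width: -0.002
```

>>> move_arm(commands="0 0 0.8 0 0 0 0; 0 0 0.8 0 0 0 0; 0 0 0.6 0 0 0 0; 0 0 0.5 0 0 0 0; 0 0 0 0 0 0 0")

```text
t: 21.98
eef_pos: [0.5838, -0.2139, 0.0838]
tool_rot: [0.001, 1.0, -0.014, 0.001]
contact_force: [-0.2, -0.6, 0.6]
gripper_width: -0.002
```

>>> move_arm(commands="0 0 0.4 0 0 0 0; 0 0 0.4 0 0 0 0; 0 0 0.4 0 0 0 0; 0 0 0 0 0 0 0")

```text
t: 22.32
eef_pos: [0.5832, -0.2251, 0.0831]
tool_rot: [0.0, 1.0, -0.014, 0.0]
contact_force: [1.5, 0.1, 0.2]
gripper_width: -0.002
```

>>> move_arm(commands="0 0 0.3 0 0 0 0; 0 0 0.3 0 0 0 0; 0 0 0 0 0 0 0")

```text
t: 22.57
eef_pos: [0.5834, -0.2304, 0.0833]
tool_rot: [0.0, 1.0, -0.013, 0.0]
contact_force: [-0.2, 0.6, 2.9]
gripper_width: 0.001
```

>>> move_arm(commands="0 0 0.3 0 0 0 0; 0 0 0.2 0 0 0 0; 0 0 0 0 0 0 0")

```text
t: 22.82
eef_pos: [0.5831, -0.2358, 0.0831]
tool_rot: [0.0, 1.0, -0.013, 0.0]
contact_force: [0.3, 0.1, 1.1]
gripper_width: -0.002
```

>>> move_arm(commands="0 0 0.2 0 0 0 0; 0 0 0.2 0 0 0 0; 0 0 0 0 0 0 0")

```text
t: 23.07
eef_pos: [0.583, -0.2376, 0.083]
tool_rot: [-0.001, 1.0, -0.013, -0.0]
contact_force: [-0.0, 4.4, 2.3]
gripper_width: -0.003
```

>>> move_arm(commands="0 0 0.2 0 0 0 0; 0 0 0.2 0 0 0 0; 0 0 0 0 0 0 0")

```text
t: 23.32
eef_pos: [0.5831, -0.2383, 0.083]
tool_rot: [-0.003, 1.0, -0.012, -0.0]
contact_force: [-1.7, 10.3, 6.0]
gripper_width: -0.003
```

It's firm at the stop: 10 N for less than 1 mm of travel. I'll back off and check the knob, ring and block numerically against earlier images.

>>> move_arm(commands="0 0 -1 0 0 0 0; 0 0 -2 0 0 0 0; 0 0 -3 -2 0 0 0; 0 0 -3 -3 0 0 0; 0 0 -3 -2 0 0 0; 0 0 -3 0 0 0 0; 0 0 -3 0 0 0 0; 0 0 -3 0 0 0 0; 0 0 0 0 0 0 0")

```text
t: 24.07
eef_pos: [0.5882, -0.026, 0.1527]
tool_rot: [-0.002, 1.0, -0.009, 0.0]
contact_force: [0.3, 0.5, 0.7]
gripper_width: -0.0
```

```bash
cp pics/k_side.png pics/k_side_old.png; cp pics/k_top.png pics/k_top_old.png; python3 knob.py
python3 - <<'E'
import cv2,numpy as np
# where did the picture change since before the last push (fixture area)?
for n,(x,y,w,h) in (("top",(325,170,65,100)),("side",(255,170,115,90))):
    a=cv2.imread(f"pics/k_{n}_old.png")[y:y+h,x:x+w].astype(int);b=cv2.imread(f"pics/k_{n}.png")[y:y+h,x:x+w].astype(int)
    m=(abs(a-b).max(2)>40); ys,xs=np.where(m); print(n,m.sum(),xs.min()+x,xs.max()+x,ys.min()+y,ys.max()+y)
# shift of block+ring patch in side view from the ring-shut picture (i.png crop) to now
i=cv2.imread("pics/i.png")[:,400:]; i=cv2.resize(i,(100,150),interpolation=cv2.INTER_AREA)
b=cv2.imread("pics/k_side.png")
for nm,(x,y,w,h) in (("block",(305,208,38,36)),("ring",(292,206,16,22)),("jug",(310,165,40,45))):
    t=i[y-160:y-160+h,x-260:x-260+w]; r=cv2.matchTemplate(b[y-6:y+h+6,x-6:x+w+6],t,cv2.TM_CCOEFF_NORMED)
    _,v,_,l=cv2.minMaxLoc(r); print(nm,"shift",np.array(l)-6,round(v,3))
E
```

```text
t 24.07 p [ 0.5882 -0.026   0.1527] 
 [[ 1.    -0.018  0.001]
 [-0.018 -1.     0.003]
 [ 0.001 -0.003 -1.   ]] F [0.3 0.5 0.7] w -0.0
0 [341.6 211.1] [290.9 215. ]
0.3 [335.8 211.4] [288.2 217.8]
0.6 [330.5 212.1] [285.8 222. ]
0.9 [326.2 213.1] [283.8 227.2]
1.14 [323.8 214.1] [282.8 231.8]
top [27  7  6  9 43] [341.7 210.9]
side [18 19  7 13 66] [290.9 215.1]
top 387 334 357 207 267
side 434 255 367 170 248
block shift [0 0] 0.794
ring shift [2 0] 0.526
jug shift [0 0] 0.995
```

The knob centroids, top (341.7,210.9) and side (290.9,215.1), match the upright prediction to 0.2 px. I'll hand in.

```bash
python3 -c "
from station import bot
print(bot.hand_in())"
```

```text
the job is handed in; nothing more can be done
None
```

I tipped the block onto the cork board, gripped it again and seated it in the cradle against the port. I then shut the ring and swung the bolt upright. The job was handed in at about 24 s; no verdict is reported.

**Last checks:**
- **Bolt:** the knob position in both cameras matches fully upright to within 0.2 px.
- **Ring:** it closed onto its hard stop at the expected height with 16 N, and the picture taken then showed it shut over both flanges.
- **Block:** it met the port at 14 N, about 1 mm from the predicted position. The later side view showed it had not shifted.
- **Bystanders:** the jug showed no shift. I made no separate check of the screwdriver, but no planned move came near it.
- **Robot:** the arm ended well clear of everything, with no contact force.

**What failed or disagreed:**
- **First bolt push:** it jammed at about 0.22 rad, with 36 N sideways and 53 N upward on the tool. I read this as a wider part of the finger resting on the knob's end, which is closer to the force limits than I would like. Pushing again higher up worked cleanly.
- **Final ring image check:** the match was poor (score 0.53), probably because the knob now covers that area. I relied on the earlier picture and on the bolt reaching its stop, which it can only do with the ring shut.
- **Block image check:** the match was moderate (score 0.79), with lighting differences.

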